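# Free the tea infuser from the cast-iron pot and close the pot

### The arm

A 6-joint arm with a two-finger parallel gripper is mounted at the origin on a cart in front of the work surface, level with it; the furniture and walls round the work are solid. World frame = base frame: x ahead of the robot, y to its left, z up, the work surface at z = 0. Lengths are in m, angles in rad, forces in N, time in s.
With the tool pointing down it reaches from about 0.25 to 0.775 m from the base axis. Payload 4 kg.
Tool frame: the origin (TCP) lies at the very end of the fingers, on their centre line; the grasp point (between the pads) lies 19 mm behind it (robot.hold_point_z is the distance from the TCP to the grasp point, in m); z points along the fingers, y is the line along which they close (so a half turn about z gives the same grasp; the last joint's range is limited). The gripper opens to 94 mm and grips with 3 to 60 N. Pads are 16 mm wide; open, the fingers measure 119 mm over their backs; the gripper's body (75 mm by 177 mm) begins 78 mm behind the grasp point.
Start: joints at [-1.443, 0.087, 1.371, -0, 1.684, -0.103], TCP at [0.126, -0.535, 0.206] pointing down, gripper open.
Joint ranges: [-3.1, 3.1], [-0.76, 2.03], [0.27, 2.55], [-1.08, 4.22], [0.17, 2.65], [-2.57, 2.57]. Speed limits (rad/s): [2.79, 2.79, 3.14, 3.14, 3.14, 3.14].

### API

Orientations are given as [roll, pitch, yaw] about the fixed x, y, z axes, in that order (R = Rz(yaw) Ry(pitch) Rx(roll)).
In Python, from bench import robot gives the robot as it stands.
- The arm moves only by the tool carry_out, never from a script. Its argument "steps" is a list of rows, each a list of 3 entries, a list of its own where there are three numbers: the shift along the tool's x, y, z in m, then the turn about the tool's z in units of 10 degrees (1.0 is 10 degrees), then the closure, from -1 (fully open) to 1 (shut). In form: [[[tx, ty, tz], roll, jaw], ...]. A call has 1 to 10 rows; each row is the pose to reach, as a shift and turn from the pose commanded when the call began, along the tool's axes at that moment; what a row does not reach only later rows make up. A row lasts 1/8 s, in which the tool goes at most 62.5 mm and 10.7 degrees, less where a joint would pass 70% of its speed; a pose out of reach is approached as far as the arm can. A call with a gripper value outside its range is refused whole. The fingers move at their own pace and stop on an object; the grip force is fixed at half the most. Time passes only in rows, so rows that repeat a pose let the fingers close. It gives the time, the measured TCP pose, the force, the opening and the grip force at its end, in the units of the state.
- robot.get_obs(): the state, without advancing time (a new reading comes with each control period).
- robot.snapshot(name): name is "scene" or "top"; returns a dict with "image" (420x560x3 uint8, red, green, blue), "z_map" (420x560 float32, m along the optical axis (not along the pixel's ray), 0 where there is no reading), "mtx" (3x3 intrinsics, pixels), "D" ([k1, k2, p1, p2, k3] as OpenCV has them; the pictures are not rectified), "R" (3x3) and "t" (3): a world point X has camera coordinates R X + t. Camera axes: x right, y down, z forward; pixel columns grow to the right and rows downward; lengths in m; the calibration is good to about 2 mm. A picture is of the moment at which its call begins.
- robot.close_job(): hands the job in; it is judged then, once.
The state is a dict: "time": time; "joint_positions": joint angles; "qvel": joint speeds; "joint_torque": joint torques, N m; "tool_pos": TCP position; "ee_rot": TCP orientation; "wrist_force": force on the tool from outside, world axes, zero at the start; "wrist_torque": the same for the moment, N m; "width": finger opening in m; "finger_force": force on a finger pad.
Only numpy, scipy, OpenCV 4.12 (cv2) and the standard library are available. Lean on these libraries where they do the work, as an engineer would, in place of code of your own. Each camera call takes 0.05 s, during which the arm holds its last target. There are 200 camera calls.

### The job

The tea infuser is stuck by its seal in the neck of the cast-iron teapot. Pull it straight up out of the pot by its wooden grip, without lifting, tipping or dragging the pot, and stand it upright in the white drip dish. Then put the lid on the teapot so that it sits fully home, and leave the pepper mill, the timer and the cup where they are; nothing is to be dropped.

Things in the scene. Friction and masses are not known exactly. Their poses are not given: they have to be found in the camera images.
- teapot: Loose black cast-iron teapot, about 1.4 kg. Origin: centre of its underside; z up; +x points along the spout (tip 97 mm from the axis, 83 mm up), the ear handle is on the -x side (96 mm from the axis, below the rim). Belly 118 mm across; upright neck 80 mm across outside, its rim 80 mm above the underside.
- teapot_mouth (a point): Centre of the teapot's round mouth at rim height. The mouth is 68 mm across inside and the neck stays that wide for 16 mm down.
- infuser: Steel basket, 58 mm across, 0.12 kg, nested in the teapot. Origin: centre of its flat 53 mm foot; z up. Its flange, 78 mm across, 2.5 mm thick, underside 62 mm above the foot, rests on the pot's rim. A grey springy seal under it grips the neck: freeing it takes 5 to 10 N over the first 10 mm of lift, then it hangs loose; its foot leaves the mouth after 62 mm.
- infuser_grip (a point): Centre of the pale wooden grip bar on the infuser's hoop: a bar 12 mm wide (along the infuser's x), 32 mm long (along its y), 14 mm high, centred over the basket, 94.5 mm above the infuser's foot and 30 mm above the flange's top. Same axes as the infuser.
- drip_dish: Loose round white stoneware dish, 104 mm across at the rim, 20 mm high, about 0.45 kg. Origin: centre of its underside; z up.
- dish_floor (a point): Centre of the dish's flat inner floor, 5 mm above its underside; the floor is 68 mm across, the wall slopes outward from it.
- pot_lid: Loose black cast-iron lid, about 0.2 kg, right way up on the worktop, round. Origin: centre of the underside of its skirt; z up. The skirt is 62 mm across and 8 mm deep, the plate above it 83 mm across with its top up to 15 mm above the origin. A round knob, 14 mm across at its waist (20 mm up) and 23 mm across at 36 mm up, stands in the middle; its top is 42 mm above the origin.
- lid_knob (a point): On the lid's axis, at the widest part of its knob (23 mm), 36 mm above the underside of the skirt and 21 mm above the plate.
- lid_seat (a point): On the lid's axis at the underside of its plate, 8 mm above the underside of the skirt; with the lid fully home this point coincides with teapot_mouth.
- mill: Bystander: dark wooden pepper mill, 58 mm across, 170 mm high, behind the work. Origin: centre of its underside.
- timer: Bystander: round kitchen timer, green dial on white base, 65 mm across, 58 mm high, behind the work. Origin: centre of its underside.
- tea_cup: Bystander: white square cup without a handle, 62 mm wide, 87 mm high, behind the work. Origin: centre of its underside.

How it is judged:
By the outcome, as a careful person would: the job done as asked, in the order asked, and still so for the second after the job is handed in, with the robot touching nothing.
It also fails if it takes over 54 s, if anything falls off the work surface, if the arm or the gripper's body presses on something with over 40 N, if the wrist force passes 120 N, or if a joint passes its speed limit or range.

## Working session

There is one attempt and no reset: what is moved stays moved. The work goes in short steps, Python scripts to look and compute and a tool call to move; the robot and the scene stay as the last step left them, time stands still between calls to the robot, and variables do not carry over. Pictures are saved under pics/ and viewed, at most 10 in all, crops included, and the job is handed in when it is done.

Besides the shell and the picture viewer there is one more tool, called after "Request:" as a command line: name --argument value ..., lists and objects as JSON in quotes. carry_out: Moves the arm, as the interface text tells. Its arguments: {"type":"object","properties":{"steps":{"type":"array","items":{"type":"array"}}},"required":["steps"]}

```bash
mkdir -p pics
cat > h.py <<'E'
import numpy as np, cv2
from bench import robot
def snap(n,f=None):
    s=robot.snapshot(n)
    if f: cv2.imwrite('pics/'+f,s['image'][:,:,::-1])
    return s
def cloud(s):
    z=s['z_map'];h,w=z.shape
    u,v=np.meshgrid(np.arange(w),np.arange(h))
    p=cv2.undistortPoints(np.stack([u,v],-1).reshape(-1,1,2).astype(float),s['mtx'],s['D']).reshape(h,w,2)
    X=np.dstack([p*z[...,None],z])
    W=(X-s['t'])@s['R']
    W[z==0]=np.nan
    return W
E
python3 - <<'E'
from h import *
for n in('scene','top'):
    s=snap(n,n+'0.png'); np.savez(n+'0.npz',W=cloud(s)); print(n,-s['R'].T@s['t'],s['R'][2],s['mtx'][0,0])
o=robot.get_obs();print({k:o[k] for k in('time','tool_pos','ee_rot','wrist_force','width')})
E
```

```text
scene [0.27565287 0.17260269 0.7538551 ] [ 0.44919365 -0.48553379 -0.749988  ] 378.9156983972437
top [ 0.55132713 -0.21846483  0.93755526] [ 0.08909881 -0.00148455 -0.99602169] 380.9260413516472
{'time': 0.1, 'tool_pos': array([ 0.12572919, -0.5349289 ,  0.2044259 ]), 'ee_rot': array([-3.13959091e+00, -1.85011280e-04,  2.30813533e-01]), 'wrist_force': array([ 0.3680474 ,  0.31769377, -0.12927521]), 'width': 0.09418188346904456}
```

View pics/scene0.png

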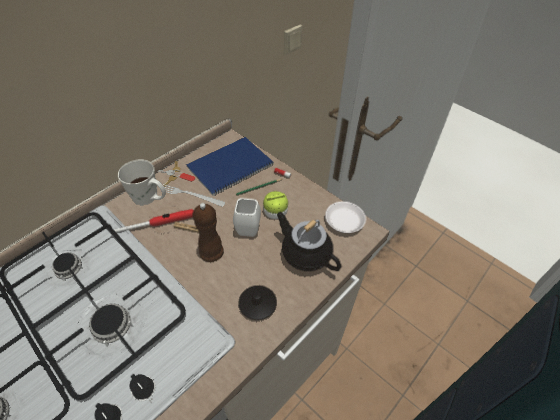

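View pics/top0.png

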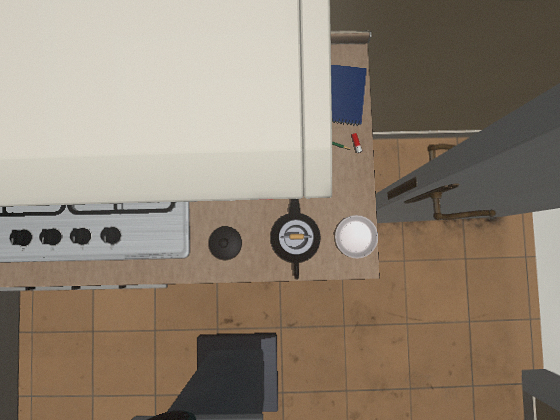

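The scene picture shows the pot at (307,247), lid (258,303), dish (346,218), mill (208,235), cup (246,217) and timer (276,204). The top picture shows the lid at (225,242), the pot with its infuser at (296,238) and the dish at (357,237), with a wall cabinet hanging close behind them. Next I'll measure these from the depth maps.

Run:
```python
from h import *
np.set_printoptions(precision=4,suppress=True)
W=np.load('top0.npz')['W']
def P(n,u,v): print(n,W[v,u])
for n,u,v in [('lid',225,242),('pot/grip',295,237),('dish',357,237),('cabinet',316,190),('cab2',316,100),('cabL',200,190),('cabinetedge',280,195),('counter',260,270),('front edge',250,276),('hob',150,245),('door',400,185)]:P(n,u,v)
def fitc(m,name):
    p=W[m][:,:2].astype(np.float32);c,r=cv2.minEnclosingCircle(p);print(name,len(p),c,r,'mean',p.mean(0),'z',np.nanmedian(W[m][:,2]))
zz=W[...,2]; vv,uu=np.mgrid[:420,:560]
def near(u,v,r): return np.hypot(uu-u,vv-v)<r
def zr(a,b): return (zz>a)&(zz<b)
fitc(near(225,242,22)&zr(.010,.02),'lidplate'); fitc(near(225,242,22)&zr(.03,.05),'lidknob')
fitc(near(357,237,26)&zr(.014,.03),'dishrim')
fitc(near(357,237,26)&zr(.003,.009),'dishfloor')
fitc(near(296,238,28)&zr(.076,.088),'flange'); m=near(296,238,28)&zr(.105,.2)
fitc(m,'grip')
print(cv2.minAreaRect(W[m][:,:2].astype(np.float32)*1000))
for v in range(226,250,2): print((zz[v,280:314]*1000).round().astype(int))
S=np.load('scene0.npz')['W']
for n,u,v in [('mill top',205,210),('mill',210,250),('cup',246,215),('timer',276,203),('spout',282,216),('handle',337,264)]: print(n,S[v,u])
im=cv2.imread('pics/top0.png')[195:290,180:390];cv2.imwrite('pics/c1.png',cv2.resize(im,None,fx=3.8,fy=3.8,interpolation=2))
```

```text
lid [ 0.5698 -0.0846  0.0392]
pot/grip [ 0.575  -0.2469  0.1215]
dish [ 0.5744 -0.4032  0.0023]
cabinet [ 0.5749 -0.2331  0.7825]
cab2 [ 0.6098 -0.2335  0.7911]
cabL [ 0.5761 -0.1853  0.7825]
cabinetedge [ 0.5734 -0.2182  0.7812]
counter [ 0.5002 -0.1633 -0.0001]
front edge [ 0.4864 -0.1388  0.0013]
hob [0.5678 0.1058 0.0027]
door [ 0.6807 -0.4764  0.1277]
lidplate 734 (0.5684141516685486, -0.07881522923707962) 0.04111550748348236 mean [ 0.5679 -0.0793] z 0.013143730261071875
lidknob 70 (0.5685656070709229, -0.07854460179805756) 0.011255146004259586 mean [ 0.5682 -0.0792] z 0.0392674343076876
dishrim 346 (0.5754473805427551, -0.3977575898170471) 0.05225856974720955 mean [ 0.5759 -0.4011] z 0.017887106333487942
dishfloor 781 (0.5758922696113586, -0.4019954204559326) 0.06032118946313858 mean [ 0.5754 -0.3986] z 0.005310599497441706
flange 521 (0.5765175819396973, -0.2493440955877304) 0.03990979120135307 mean [ 0.5764 -0.2491] z 0.08173050893255862
grip 108 (0.5774445533752441, -0.2507583498954773) 0.029585542157292366 mean [ 0.5763 -0.2494] z 0.11710209129545118
((576.1073608398438, -2
[... 934 characters left out ...]
0 20 19 21 20 23 20 21 18 19 23 22 20 19 23 22 20 18 20
 19 24 45 83 85 81 81 82 82 61]
[80 84 82 83 82 25 21 21 21 21 22 21 20 20 22 16 18 21 21 21 19 20 21 19
 20 41 73 81 80 81 81 81 82 61]
[79 81 81 82 81 83 33 19 21 18 21 21 19 23 18 20 23 21 20 21 18 22 20 21
 40 79 82 82 80 82 82 83 61 61]
[62 85 83 81 81 79 82 82 33 20 16 23 22 22 22 21 20 21 21 22 21 19 39 74
 82 86 83 83 82 85 82 60 58 58]
[60 62 78 81 84 81 81 80 80 81 83 79 32 22 19 21 22 28 36 47 83 81 84 82
 81 82 82 81 83 78 65 60 57 56]
mill top [ 0.7392 -0.0977  0.1585]
mill [ 0.7242 -0.0804  0.0467]
cup [ 0.7162 -0.1874  0.0856]
timer [ 0.7152 -0.2862  0.0493]
spout [ 0.6592 -0.2484  0.0773]
handle [ 0.4904 -0.2446  0.0583]
```

View pics/c1.png

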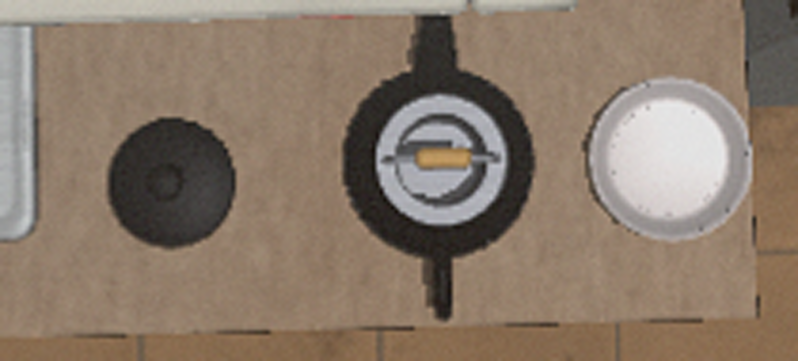

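```bash
cat >> h.py <<'E'
def go(x,y,z,yaw):
    "shift/turn in tool axes from the present pose (tool down) to a world pose"
    from scipy.spatial.transform import Rotation as Ro
    o=robot.get_obs();R=Ro.from_euler('xyz',o['ee_rot']).as_matrix()
    d=R.T@(np.array([x,y,z])-o['tool_pos']);t=o['ee_rot'][2]-yaw
    t=(t+np.pi)%(2*np.pi)-np.pi
    print('t',o['time'],'pos',o['tool_pos'].round(4),'rpy',o['ee_rot'].round(4),'F',o['wrist_force'].round(2),'w',o['width'].round(4),'SHIFT',d.round(4),'ROLL',round(np.degrees(t)/10,3))
E
python3 - <<'E'
from h import *
go(.5765,-.2495,.2,1.543)
for f in('top0','scene0'):
    W=np.load(f+'.npz')['W'];m=(W[...,2]>.03)&(W[...,2]<.6)&(W[...,1]<-.42)&(W[...,0]>.3)
    p=W[m]
    for y in np.arange(-.8,-.42,.04):
        q=p[(p[:,1]>y)&(p[:,1]<y+.04)]
        if len(q): print(f,round(y,2),'xmin',q[:,0].min().round(3),'z',q[:,2].min().round(2),q[:,2].max().round(2))
E
```

```text
Traceback (most recent call last):
  File "h.py", line 21, in go
    print('t',o['time'],'pos',o['tool_pos'].round(4),'rpy',o['ee_rot'].round(4),'F',o['wrist_force'].round(2),'w',o['width'].round(4),'SHIFT',d.round(4),'ROLL',round(np.degrees(t)/10,3))
                                                                                                                  ^^^^^^^^^^^^^^^^
AttributeError: 'float' object has no attribute 'round'
```

```bash
sed -i "s/o\['width'\].round(4)/round(o['width'],4)/" h.py
python3 - <<'E'
from h import *
go(.5765,-.2495,.2,1.543)
for f in('top0','scene0'):
    W=np.load(f+'.npz')['W'];m=(W[...,2]>.03)&(W[...,2]<.6)&(W[...,1]<-.42)&(W[...,0]>.3)
    p=W[m]
    for y in np.arange(-.8,-.42,.04):
        q=p[(p[:,1]>y)&(p[:,1]<y+.04)]
        if len(q): print(f,round(y,2),'xmin',q[:,0].min().round(3),'z',q[:,2].min().round(2),q[:,2].max().round(2))
E
```

```text
t 0.1 pos [ 0.1257 -0.5349  0.2044] rpy [-3.1396e+00 -2.0000e-04  2.3080e-01] F [ 0.37  0.32 -0.13] w 0.0942 SHIFT [ 0.5041 -0.1747  0.0049] ROLL -7.518
top0 -0.8 xmin 0.664 z 0.03 0.21
top0 -0.76 xmin 0.663 z 0.03 0.27
top0 -0.72 xmin 0.662 z 0.03 0.32
top0 -0.68 xmin 0.605 z 0.03 0.38
top0 -0.64 xmin 0.607 z 0.03 0.44
top0 -0.6 xmin 0.603 z 0.03 0.49
top0 -0.56 xmin 0.601 z 0.03 0.54
top0 -0.52 xmin 0.648 z 0.03 0.6
top0 -0.48 xmin 0.654 z 0.03 0.6
top0 -0.44 xmin 1.079 z 0.03 0.15
scene0 -0.8 xmin 0.662 z 0.03 0.44
scene0 -0.76 xmin 0.662 z 0.03 0.45
scene0 -0.72 xmin 0.661 z 0.03 0.46
scene0 -0.68 xmin 0.605 z 0.03 0.47
scene0 -0.64 xmin 0.605 z 0.03 0.47
scene0 -0.6 xmin 0.602 z 0.03 0.48
scene0 -0.56 xmin 0.6 z 0.03 0.49
scene0 -0.52 xmin 0.646 z 0.03 0.5
scene0 -0.48 xmin 0.652 z 0.03 0.5
scene0 -0.44 xmin 1.081 z 0.03 0.41
```

Request:
carry_out --steps '[[[0.504,-0.175,0.005],-7.5,-1],[[0.504,-0.175,0.005],-7.5,-1],[[0.504,-0.175,0.005],-7.5,-1],[[0.504,-0.175,0.005],-7.5,-1],[[0.504,-0.175,0.005],-7.5,-1],[[0.504,-0.175,0.005],-7.5,-1],[[0.504,-0.175,0.005],-7.5,-1],[[0.504,-0.175,0.005],-7.5,-1],[[0.504,-0.175,0.005],-7.5,-1],[[0.504,-0.175,0.005],-7.5,-1]]'

```text
time: 1.35
tool_pos: [0.5776, -0.2478, 0.1989]
ee_rot: [-3.14, -0.001, 1.544]
wrist_force: [-1.2, -0.4, 0.7]
width: 0.0939
finger_force: 0.0
```

```bash
python3 -c "
from h import *
go(.5765,-.2495,.0935,1.543)"
```

```text
t 1.35 pos [ 0.5776 -0.2478  0.1989] rpy [-3.1395e+00 -1.1000e-03  1.5437e+00] F [-1.19 -0.42  0.75] w 0.0939 SHIFT [-0.0018 -0.0009  0.1054] ROLL 0.004
```

Request:
carry_out --steps '[[[-0.002,-0.001,0.04],0,-0.4],[[-0.002,-0.001,0.08],0,-0.3],[[-0.002,-0.001,0.1],0,-0.3],[[-0.002,-0.001,0.105],0,-0.3],[[-0.002,-0.001,0.105],0,-0.3],[[-0.002,-0.001,0.105],0,-0.3]]'

```text
time: 2.1
tool_pos: [0.576, -0.2525, 0.0973]
ee_rot: [3.139, 0.002, 1.539]
wrist_force: [0.1, 0.2, 0.0]
width: 0.0613
finger_force: 0.0
```

Run:
```python
from h import *
go(.5765,-.2495,.0935,1.543)
s=snap('scene');im=s['image'][180:300,240:390,::-1];cv2.imwrite('pics/c2.png',cv2.resize(im,None,fx=5,fy=5,interpolation=2))
```

```text
t 2.1 pos [ 0.576  -0.2525  0.0973] rpy [3.1390e+00 1.6000e-03 1.5394e+00] F [0.12 0.16 0.  ] w 0.0613 SHIFT [0.0031 0.0004 0.0038] ROLL -0.021
```

View pics/c2.png

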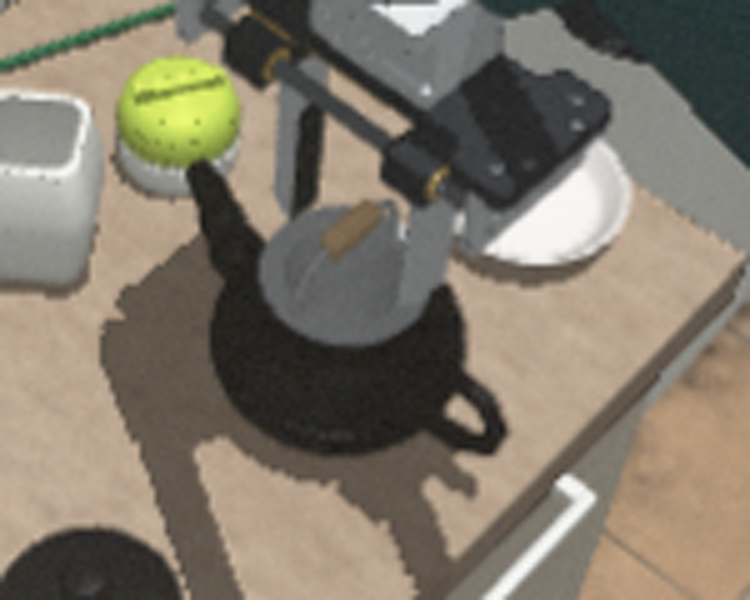

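Fingers straddle the grip bar (bar at (352,228) in the crop, fingers at (290,190) and (425,260)). A small correction first, then I'll close.

Request:
carry_out --steps '[[[0.003,0,0.003],0,-0.3],[[0.003,0,0.003],0,0.2],[[0.003,0,0.003],0,0.5],[[0.003,0,0.003],0,1],[[0.003,0,0.003],0,1],[[0.003,0,0.003],0,1],[[0.003,0,0.003],0,1],[[0.003,0,0.003],0,1]]'

```text
time: 3.15
tool_pos: [0.5765, -0.2488, 0.0929]
ee_rot: [3.139, 0.0, 1.54]
wrist_force: [3.2, 0.1, 0.3]
width: 0.0114
finger_force: 30.0
```

```bash
python3 -c "
from h import *
go(.5765,-.2495,.0935,1.543)"
```

```text
t 3.15 pos [ 0.5765 -0.2488  0.0929] rpy [3.1391e+00 4.0000e-04 1.5399e+00] F [3.15 0.14 0.26] w 0.0114 SHIFT [-0.0007  0.     -0.0006] ROLL -0.018
```

Request:
carry_out --steps '[[[0,0,-0.002],0,1],[[0,0,-0.004],0,1],[[0,0,-0.006],0,1],[[0,0,-0.008],0,1],[[0,0,-0.01],0,1],[[0,0,-0.012],0,1],[[0,0,-0.014],0,1],[[0,0,-0.016],0,1],[[0,0,-0.018],0,1],[[0,0,-0.02],0,1]]'

```text
time: 4.4
tool_pos: [0.5753, -0.2488, 0.1126]
ee_rot: [-3.141, 0.0, 1.54]
wrist_force: [0.5, -0.1, -1.3]
width: 0.0117
finger_force: 30.0
```

Run:
```python
from h import *
go(.5765,-.2495,.19,1.543)
s=snap('scene');im=s['image'][180:300,240:390,::-1];cv2.imwrite('pics/c3.png',cv2.resize(im,None,fx=4,fy=4,interpolation=2))
```

```text
t 4.4 pos [ 0.5753 -0.2488  0.1126] rpy [-3.1413  0.      1.5398] F [ 0.54 -0.05 -1.27] w 0.0117 SHIFT [-0.0007  0.0012 -0.0774] ROLL -0.019
```

View pics/c3.png

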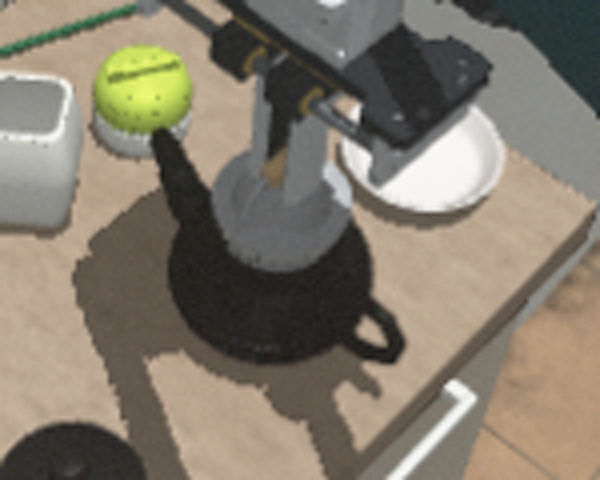

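It's free (the load is now just its own weight) and the pot stands where it was. Now I'll lift it clear.

Request:
carry_out --steps '[[[0,0,-0.015],0,1],[[0,0,-0.03],0,1],[[0,0,-0.045],0,1],[[0,0,-0.06],0,1],[[0,0,-0.07],0,1],[[0,0,-0.08],0,1],[[0,0,-0.085],0,1],[[0,0,-0.085],0,1]]'

```text
time: 5.45
tool_pos: [0.5756, -0.2488, 0.1977]
ee_rot: [3.141, 0.0, 1.54]
wrist_force: [1.2, 0.7, -1.3]
width: 0.0115
finger_force: 30.0
```

Run:
```python
from h import *
W=np.load('top0.npz')['W'];zz=W[...,2];vv,uu=np.mgrid[:420,:560]
m=(np.hypot(uu-357,vv-237)<28)&(zz>.013)&(zz<.03)
from scipy.optimize import least_squares
p=W[m][:,:2];r=np.hypot(*(p-p.mean(0)).T);print(np.percentile(p,[1,99],axis=0).mean(0))
f=least_squares(lambda c:np.hypot(p[:,0]-c[0],p[:,1]-c[1])-c[2],[.575,-.4,.05],loss='soft_l1',f_scale=.002);print(f.x)
go(.5755,-.399,.19,2.0)
```

```text
[ 0.57545341 -0.3974666 ]
[ 0.5755226  -0.39758858  0.04844346]
t 5.45 pos [ 0.5756 -0.2488  0.1977] rpy [3.1412e+00 3.0000e-04 1.5398e+00] F [ 1.21  0.68 -1.26] w 0.0115 SHIFT [-0.1501  0.0046  0.0078] ROLL -2.637
```

Request:
carry_out --steps '[[[-0.03,0.001,0],-0.6,1],[[-0.06,0.002,0],-1.2,1],[[-0.09,0.003,0],-1.8,1],[[-0.12,0.004,0],-2.3,1],[[-0.14,0.0045,0],-2.6,1],[[-0.149,0.0045,0],-2.6,1],[[-0.149,0.0045,0],-2.6,1],[[-0.149,0.0045,0],-2.6,1]]'

```text
time: 6.45
tool_pos: [0.5755, -0.3969, 0.1975]
ee_rot: [3.141, -0.001, 1.994]
wrist_force: [-0.3, 0.2, -1.5]
width: 0.0116
finger_force: 30.0
```

Run:
```python
from h import *
go(.5755,-.398,.08,2.0)
```

```text
t 6.45 pos [ 0.5755 -0.3969  0.1975] rpy [ 3.1414e+00 -6.0000e-04  1.9940e+00] F [-0.32  0.2  -1.46] w 0.0116 SHIFT [-0.0011 -0.0005  0.1175] ROLL -0.034
```

Request:
carry_out --steps '[[[-0.001,0,0.03],0,1],[[-0.001,0,0.06],0,1],[[-0.001,0,0.085],0,1],[[-0.001,0,0.1],0,1],[[-0.001,0,0.107],0,1],[[-0.001,0,0.11],0,1],[[-0.001,0,0.112],0,1],[[-0.001,0,0.112],0,1]]'

```text
time: 7.45
tool_pos: [0.576, -0.399, 0.0863]
ee_rot: [3.141, 0.001, 1.994]
wrist_force: [0.3, 0.1, -1.2]
width: 0.0116
finger_force: 30.0
```

Run:
```python
from h import *
go(.5755,-.398,.08,2.0)
s=snap('scene');im=s['image'][180:300,240:390,::-1];cv2.imwrite('pics/c4.png',cv2.resize(im,None,fx=4,fy=4,interpolation=2))
```

```text
t 7.45 pos [ 0.576  -0.399   0.0863] rpy [3.1410e+00 1.2000e-03 1.9935e+00] F [ 0.33  0.05 -1.17] w 0.0116 SHIFT [ 0.0012 -0.0001  0.0063] ROLL -0.037
```

View pics/c4.png

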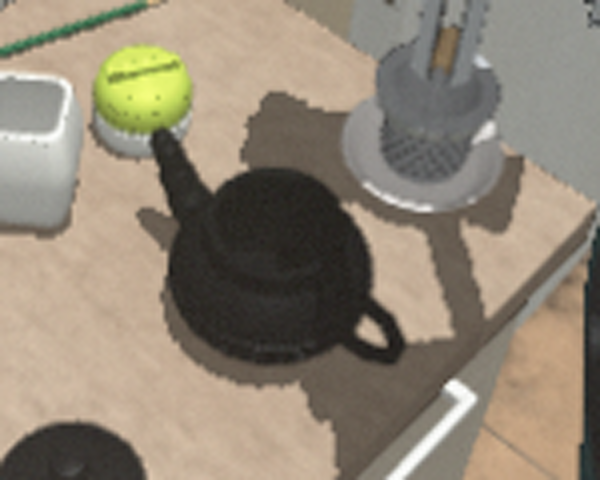

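The infuser hangs upright over the dish floor, with its foot at about (425,170) in the crop. Next I'll lower it in small steps until contact.

Request:
carry_out --steps '[[[0.001,0,0.002],0,1],[[0.001,0,0.004],0,1],[[0.001,0,0.005],0,1],[[0.001,0,0.006],0,1],[[0.001,0,0.006],0,1]]'

```text
time: 8.12
tool_pos: [0.5754, -0.3979, 0.0796]
ee_rot: [3.142, 0.0, 1.994]
wrist_force: [-0.4, -0.1, -1.0]
width: 0.0118
finger_force: 30.0
```

Request:
carry_out --steps '[[[0,0,0.001],0,1],[[0,0,0.001],0,1]]'

```text
time: 8.38
tool_pos: [0.5756, -0.3979, 0.0796]
ee_rot: [3.141, 0.001, 1.994]
wrist_force: [-0.9, 2.0, 3.4]
width: 0.0117
finger_force: 30.0
```

Request:
carry_out --steps '[[[0,0,0],0,0.6],[[0,0,0],0,0.3],[[0,0,0],0,0],[[0,0,0],0,-0.2],[[0,0,0],0,-0.2],[[0,0,-0.02],0,-0.2],[[0,0,-0.06],0,-0.2],[[0,0,-0.1],0,-0.2],[[0,0,-0.12],0,-0.2],[[0,0,-0.12],0,-0.2]]'

```text
time: 9.62
tool_pos: [0.5765, -0.3987, 0.2032]
ee_rot: [3.138, 0.007, 1.994]
wrist_force: [-0.0, -0.3, -0.3]
width: 0.0564
finger_force: 0.0
```

Run:
```python
from h import *
np.set_printoptions(precision=4,suppress=True)
go(.5685,-.079,.2,1.54)
s=snap('scene');im=s['image'][180:340,230:390,::-1];cv2.imwrite('pics/c5.png',cv2.resize(im,None,fx=3.7,fy=3.7,interpolation=2))
W=cloud(snap('top'));zz=W[...,2];vv,uu=np.mgrid[:420,:560]
n=np.hypot(uu-296,vv-238)<34
m=n&(zz>.076)&(zz<.086)&(np.hypot(W[...,0]-.5765,W[...,1]+.2495)<.046)
p=W[m][:,:2];print('rim',len(p),cv2.minEnclosingCircle(p.astype(np.float32)))
from scipy.optimize import least_squares
print(least_squares(lambda c:np.hypot(p[:,0]-c[0],p[:,1]-c[1])-c[2],[.5765,-.25,.037],loss='soft_l1',f_scale=.002).x,np.median(W[m][:,2]))
n=np.hypot(uu-225,vv-242)<25
for a,b in((.009,.02),(.03,.05)):
    q=W[n&(zz>a)&(zz<b)][:,:2];print('lid',cv2.minEnclosingCircle(q.astype(np.float32)))
```

```text
t 9.625 pos [ 0.5765 -0.3987  0.2032] rpy [3.1382 0.0069 1.9936] F [-0.03 -0.32 -0.34] w 0.0564 SHIFT [0.2949 0.1239 0.0016] ROLL 2.599
rim 265 ((0.5765706896781921, -0.2493780255317688), 0.03971974551677704)
[ 0.5766 -0.2495  0.0368] 0.07902138715899619
lid ((0.5684738755226135, -0.0789991095662117), 0.04117255285382271)
lid ((0.5685479044914246, -0.07881125062704086), 0.011287868954241276)
```

View pics/c5.png

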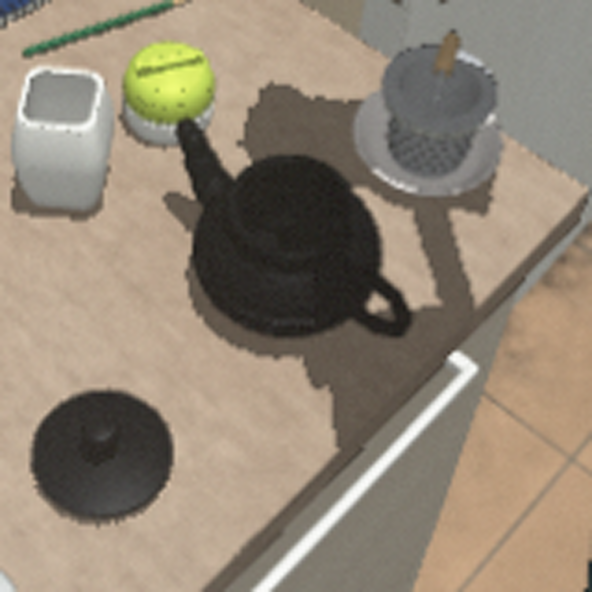

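The infuser stands upright in the dish at (440,110) in the crop, the pot is unmoved at (290,240) and the lid is at (102,450). On to the lid.

Request:
carry_out --steps '[[[0.295,0.124,0],2.6,-0.2],[[0.295,0.124,0],2.6,-0.2],[[0.295,0.124,0],2.6,-0.2],[[0.295,0.124,0],2.6,-0.2],[[0.295,0.124,0],2.6,-0.2],[[0.295,0.124,0],2.6,-0.2],[[0.295,0.124,0],2.6,-0.2],[[0.295,0.124,0],2.6,-0.2]]'

```text
time: 10.72
tool_pos: [0.5672, -0.0794, 0.1976]
ee_rot: [-3.14, 0.0, 1.538]
wrist_force: [0.2, -0.2, 0.2]
width: 0.0565
finger_force: 0.0
```

```bash
python3 -c "
from h import *
go(.5685,-.079,.0195,1.5708)"
```

```text
t 10.725 pos [ 0.5672 -0.0794  0.1976] rpy [-3.1402e+00  5.0000e-04  1.5379e+00] F [ 0.23 -0.16  0.19] w 0.0565 SHIFT [0.0006 0.0016 0.1781] ROLL -0.189
```

Request:
carry_out --steps '[[[0.0005,0.0015,0.05],0,-0.2],[[0.0005,0.0015,0.1],0,-0.2],[[0.0005,0.0015,0.14],0,-0.2],[[0.0005,0.0015,0.155],0,-0.2],[[0.0005,0.0015,0.16],0,-0.2],[[0.0005,0.0015,0.16],0,-0.2],[[0.0005,0.0015,0.16],0,-0.2]]'

```text
time: 11.6
tool_pos: [0.5703, -0.0779, 0.0406]
ee_rot: [3.138, 0.001, 1.54]
wrist_force: [0.3, -0.4, -0.9]
width: 0.0562
finger_force: 0.0
```

```bash
python3 -c "
from h import *
go(.5685,-.079,.0195,1.538)"
```

```text
t 11.6 pos [ 0.5703 -0.0779  0.0406] rpy [3.1379e+00 9.0000e-04 1.5396e+00] F [ 0.34 -0.35 -0.91] w 0.0562 SHIFT [-0.0011 -0.0018  0.0211] ROLL 0.009
```

Request:
carry_out --steps '[[[-0.001,-0.0015,0.01],0,-0.2],[[-0.001,-0.0015,0.016],0,-0.2],[[-0.001,-0.0015,0.02],0,-0.2],[[-0.001,-0.0015,0.02],0,-0.2],[[-0.001,-0.0015,0.02],0,-0.2]]'

```text
time: 12.22
tool_pos: [0.5675, -0.0784, 0.0185]
ee_rot: [3.141, 0.0, 1.54]
wrist_force: [0.3, -0.3, 0.4]
width: 0.0563
finger_force: 0.0
```

Request:
carry_out --steps '[[[0,0.0005,0],0,0.2],[[0,0.0005,0],0,0.5],[[0,0.0005,0],0,1],[[0,0.0005,0],0,1],[[0,0.0005,0],0,1],[[0,0.0005,0],0,1]]'

```text
time: 12.98
tool_pos: [0.5682, -0.0785, 0.0186]
ee_rot: [3.141, 0.0, 1.54]
wrist_force: [1.6, 0.2, 0.6]
width: 0.0205
finger_force: 30.0
```

Request:
carry_out --steps '[[[0,0,-0.005],0,1],[[0,0,-0.02],0,1],[[0,0,-0.05],0,1],[[0,0,-0.08],0,1],[[0,0,-0.11],0,1],[[0,0,-0.13],0,1],[[0,0,-0.14],0,1],[[0,0,-0.14],0,1],[[0,0,-0.14],0,1]]'

```text
time: 14.1
tool_pos: [0.5671, -0.0783, 0.1572]
ee_rot: [-3.139, -0.0, 1.54]
wrist_force: [-0.1, -0.7, -1.5]
width: 0.0206
finger_force: 30.0
```

Run:
```python
from h import *
go(.5766,-.2495,.16,1.54)
s=snap('scene');im=s['image'][180:340,210:390,::-1];cv2.imwrite('pics/c6.png',cv2.resize(im,None,fx=3.7,fy=3.7,interpolation=2))
```

```text
t 14.1 pos [ 0.5671 -0.0783  0.1572] rpy [-3.1393e+00 -4.0000e-04  1.5398e+00] F [-0.08 -0.7  -1.52] w 0.0206 SHIFT [-0.1709  0.0148 -0.0029] ROLL -0.001
```

View pics/c6.png

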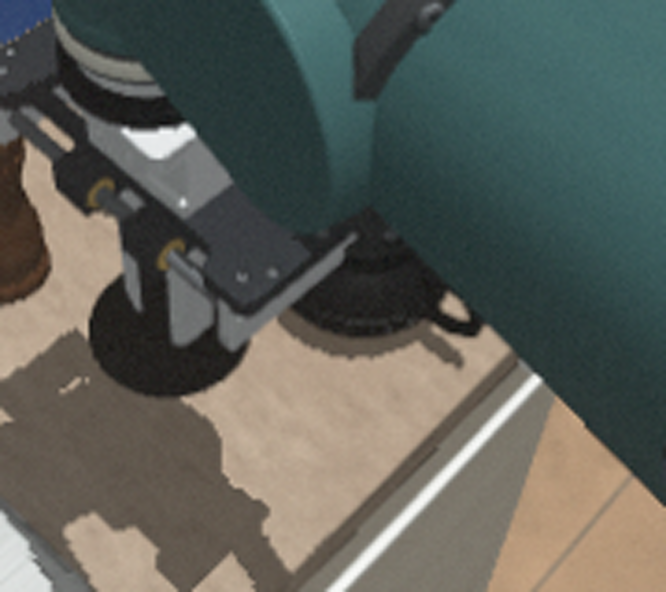

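The lid hangs level in the fingers at (168,335) in the crop. Moving over the pot.

Request:
carry_out --steps '[[[-0.03,0.003,0],0,1],[[-0.07,0.006,0],0,1],[[-0.11,0.01,0],0,1],[[-0.15,0.013,0],0,1],[[-0.165,0.0145,0],0,1],[[-0.171,0.0145,0],0,1],[[-0.171,0.0145,0],0,1],[[-0.171,0.0145,0],0,1]]'

```text
time: 15.15
tool_pos: [0.5772, -0.2485, 0.1586]
ee_rot: [3.142, -0.0, 1.541]
wrist_force: [0.5, 0.2, -2.3]
width: 0.0205
finger_force: 30.0
```

Run:
```python
from h import *
np.set_printoptions(precision=4,suppress=True)
go(.5766,-.2495,.16,1.54)
s=snap('scene','s7.png');W=cloud(s);np.save('W7.npy',W)
z=W[...,2];im=s['image'].sum(2)
m=(np.hypot(W[...,0]-.5766,W[...,1]+.2495)<.05)&(z>.12)&(z<.165)&(im<200)
p=W[m];print(len(p),np.histogram(p[:,2],bins=np.arange(.12,.17,.004)))
q=p[(p[:,2]>.143)&(p[:,2]<.158)]
c,r=cv2.minEnclosingCircle(q[:,:2].astype(np.float32));print(c,r)
A=np.c_[q[:,:2]-[.5766,-.2495],np.ones(len(q))];print(np.linalg.lstsq(A,q[:,2],rcond=None)[0])
c=s['image'][150:290,230:400,::-1];cv2.imwrite('pics/c7.png',cv2.resize(c,None,fx=4,fy=4,interpolation=2))
```

```text
t 15.15 pos [ 0.5772 -0.2485  0.1586] rpy [ 3.1415 -0.0004  1.5413] F [ 0.46  0.18 -2.27] w 0.0205 SHIFT [-0.001  -0.0006 -0.0014] ROLL 0.007
639 (array([  0,   0,   0,   0,   0,   0,   3, 175, 427,  25,   7,   2]), array([0.12 , 0.124, 0.128, 0.132, 0.136, 0.14 , 0.144, 0.148, 0.152,
       0.156, 0.16 , 0.164, 0.168]))
(0.5773943662643433, -0.24562208354473114) 0.04110283404588699
[ 0.0167 -0.0137  0.1534]
```

View pics/c7.png

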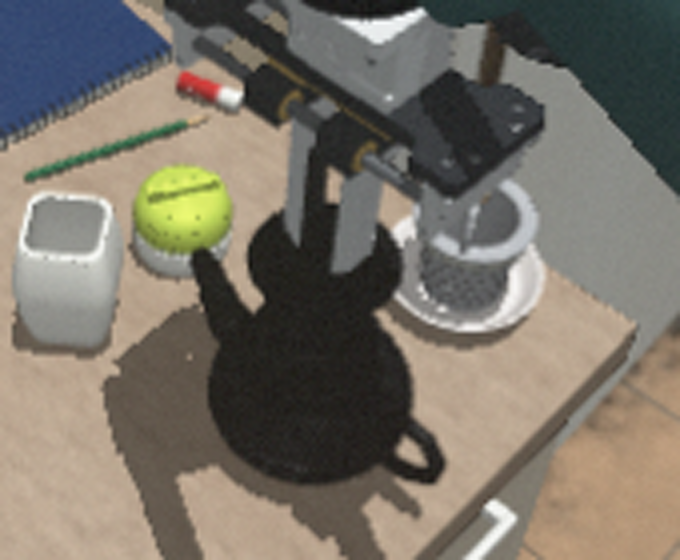

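Run:
```python
from h import *
np.set_printoptions(precision=4,suppress=True)
W0=np.load('scene0.npz')['W'];W7=np.load('W7.npy');I=cv2.imread('pics/scene0.png').sum(2);J=cv2.imread('pics/s7.png').sum(2)
def f(W,c,a,b,n,r=.05,im=None):
    m=(np.hypot(W[...,0]-c[0],W[...,1]-c[1])<r)&(W[...,2]>a)&(W[...,2]<b)
    if im is not None: m&=im<200
    q=W[m];k,R=cv2.minEnclosingCircle(q[:,:2].astype(np.float32));print(n,len(q),np.array(k),R,np.median(q[:,2]))
f(W0,(.5685,-.079),.008,.018,'lid0',.06,I)
f(W0,(.5766,-.2495),.077,.087,'flange0',.046)
for a,b in((.146,.156),(.148,.158),(.144,.16)): f(W7,(.5766,-.2475),a,b,'lid7',.055,J)
T=cloud(snap('top'))
f(T,(.5766,-.2475),.144,.16,'lid top',.055)
```

```text
lid0 915 [ 0.5684 -0.0768] 0.04091855511069298 0.014075234576581257
flange0 433 [ 0.5769 -0.2478] 0.040211163461208344 0.08190464282400445
lid7 605 [ 0.5774 -0.2456] 0.04110283404588699 0.15314478246823987
lid7 625 [ 0.5774 -0.2456] 0.04110283404588699 0.1532450530176494
lid7 630 [ 0.5774 -0.2456] 0.04110283404588699 0.15323989805260807
lid top 0 [0. 0.] 0.0 nan
  return _methods._mean(a, axis=axis, dtype=dtype,
  ret = ret.dtype.type(ret / rcount)
```

Request:
carry_out --steps '[[[-0.0015,-0.0005,0.015],0,1],[[-0.0015,-0.0005,0.03],0,1],[[-0.0015,-0.0005,0.045],0,1],[[-0.0015,-0.0005,0.052],0,1],[[-0.0015,-0.0005,0.054],0,1],[[-0.0015,-0.0005,0.054],0,1],[[-0.0015,-0.0005,0.054],0,1]]'

```text
time: 16.12
tool_pos: [0.577, -0.2516, 0.1053]
ee_rot: [3.14, 0.001, 1.54]
wrist_force: [-0.2, -0.4, -2.6]
width: 0.0206
finger_force: 30.0
```

```bash
python3 -c "
from h import *
go(.5766,-.2496,.0906,1.54)"
```

```text
t 16.125 pos [ 0.577  -0.2516  0.1053] rpy [3.1402e+00 8.0000e-04 1.5397e+00] F [-0.24 -0.4  -2.62] w 0.0206 SHIFT [ 0.002  -0.0004  0.0147] ROLL -0.001
```

Request:
carry_out --steps '[[[0.0015,-0.0005,0.001],0,1],[[0.0015,-0.0005,0.003],0,1],[[0.0015,-0.0005,0.005],0,1],[[0.0015,-0.0005,0.007],0,1],[[0.0015,-0.0005,0.009],0,1],[[0.0015,-0.0005,0.009],0,1]]'

```text
time: 16.88
tool_pos: [0.5759, -0.2497, 0.0951]
ee_rot: [-3.141, -0.0, 1.54]
wrist_force: [-0.6, -0.4, -2.1]
width: 0.0211
finger_force: 30.0
```

Request:
carry_out --steps '[[[0,0.0005,0.001],0,1],[[0,0.0005,0.002],0,1],[[0,0.0005,0.003],0,1],[[0,0.0005,0.004],0,1],[[0,0.0005,0.004],0,1]]'

```text
time: 17.5
tool_pos: [0.5765, -0.2498, 0.0913]
ee_rot: [-3.141, -0.0, 1.54]
wrist_force: [-0.6, -0.2, -1.6]
width: 0.0211
finger_force: 30.0
```

Request:
carry_out --steps '[[[0,0,0.0005],0,1],[[0,0,0.001],0,1],[[0,0,0.001],0,1]]'

```text
time: 17.88
tool_pos: [0.5766, -0.2498, 0.0907]
ee_rot: [3.141, 0.0, 1.54]
wrist_force: [0.5, 0.6, -1.3]
width: 0.0206
finger_force: 30.0
```

Request:
carry_out --steps '[[[0,0,0.0005],0,1],[[0,0,0.001],0,1],[[0,0,0.001],0,1]]'

```text
time: 18.25
tool_pos: [0.5767, -0.2499, 0.0906]
ee_rot: [3.141, 0.001, 1.54]
wrist_force: [-2.0, 0.6, 4.3]
width: 0.0204
finger_force: 30.0
```

Contact came at the expected home height. Release and go up.

Request:
carry_out --steps '[[[0,0,0],0,0.5],[[0,0,0],0,0.2],[[0,0,0],0,-0.2],[[0,0,0],0,-0.2],[[0,0,-0.02],0,-0.2],[[0,0,-0.06],0,-0.2],[[0,0,-0.1],0,-0.2],[[0,0,-0.14],0,-0.2],[[0,0,-0.14],0,-0.2]]'

```text
time: 19.38
tool_pos: [0.5785, -0.2508, 0.2363]
ee_rot: [3.131, 0.005, 1.54]
wrist_force: [0.3, -0.4, -0.1]
width: 0.0566
finger_force: 0.0
```

Request:
carry_out --steps '[[[0.1,-0.15,-0.02],0,-0.2],[[0.1,-0.15,-0.02],0,-0.2],[[0.1,-0.15,-0.02],0,-0.2],[[0.1,-0.15,-0.02],0,-0.2],[[0.1,-0.15,-0.02],0,-0.2]]'

```text
time: 20.0
tool_pos: [0.4299, -0.1454, 0.2493]
ee_rot: [3.141, 0.0, 1.54]
wrist_force: [0.3, -0.6, 0.3]
width: 0.0565
finger_force: 0.0
```

Run:
```python
from h import *
go(.5766,-.2495,.16,1.54)
s=snap('scene');c=s['image'][160:310,190:390,::-1];cv2.imwrite('pics/c8.png',cv2.resize(c,None,fx=4,fy=4,interpolation=2)[:600])
for n in('top','scene'):
    W=cloud(snap(n))
    for a,b in((.082,.1),(.1,.13)):
        m=(np.hypot(W[...,0]-.5766,W[...,1]+.2485)<.05)&(W[...,2]>a)&(W[...,2]<b);q=W[m]
        print(n,len(q),np.array(cv2.minEnclosingCircle(q[:,:2].astype(np.float32))[0]),np.median(q[:,2]),np.percentile(q[:,2],95),np.linalg.lstsq(np.c_[q[:,:2]-q[:,:2].mean(0),np.ones(len(q))],q[:,2],rcond=None)[0].round(4))
```

```text
t 20.0 pos [ 0.4299 -0.1454  0.2493] rpy [3.1411e+00 5.0000e-04 1.5398e+00] F [ 0.26 -0.58  0.31] w 0.0565 SHIFT [-0.0995  0.1498  0.0894] ROLL -0.001
top 906 [ 0.57578868 -0.24983782] 0.0851076044485594 0.08818496082384475 [-0.0002 -0.0024  0.0852]
top 82 [ 0.57583517 -0.25005507] 0.11219113267944719 0.11417294193418641 [-0.0268  0.0536  0.1116]
scene 671 [ 0.57561153 -0.24862941] 0.08550202649491294 0.08810405811025328 [-0.0093 -0.0001  0.0856]
scene 86 [ 0.57604796 -0.24834397] 0.11165937624416339 0.11435804788214073 [ 0.1752 -0.2791  0.1104]
```

View pics/c8.png

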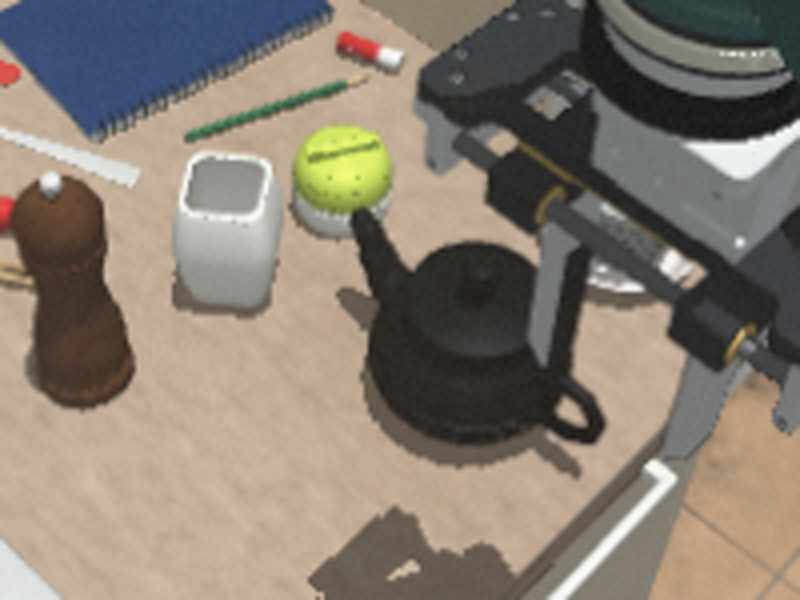

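The lid sits level on the pot at (478,290) in the crop. Its knob top measures 0.114 m, the height it should have fully home, and the mill, cup and timer haven't moved. Handing in.

```bash
python3 -c "
from bench import robot
print(robot.close_job())"
```

```text
the job is handed in; nothing more can be done
None
```

The infuser is out of the pot and standing upright in the drip dish, the lid is fully home on the teapot, nothing else was moved, and the job was handed in after about 20 s of robot time.

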